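# Turn the row of casting pots round for demoulding

## Robot

A 6-joint arm with a two-finger parallel gripper is mounted at the origin on a cart in front of the work surface, level with it; the furniture and walls round the work are solid. World frame = base frame: x ahead of the robot, y to its left, z up, the work surface at z = 0. Lengths are in m, angles in rad, forces in N, time in s.
With the tool pointing down it reaches from about 0.375 to 0.9 m from the base axis. Payload 3.1 kg.
Tool frame: the origin (TCP) lies at the very end of the fingers, on their centre line; the grasp point (between the pads) lies 19 mm behind it; z points along the fingers, y is the direction in which the jaws open and shut (so a half turn about z gives the same grasp; the last joint's range is limited). The gripper opens to 87 mm and grips with 3 to 60 N. Pads are 19 mm wide; open, the fingers measure 117 mm over their backs; the gripper's body (75 mm by 190 mm) begins 51 mm behind the grasp point.
Start: joints at [-1.395, 0.527, 1.433, -0, 1.181, -0.178], TCP at [0.217, -0.586, 0.19] pointing down, gripper open.
Joint ranges: [-3.08, 3.08], [-0.75, 2.2], [0.22, 2.44], [-1.43, 4.57], [0, 2.65], [-2.85, 2.85]. Speed limits (rad/s): [2.79, 2.79, 3.14, 3.14, 3.14, 3.14].

## Interface

Orientations are given as a unit quaternion [x, y, z, w].
In Python, from rig import robot gives the robot as it stands.
- The arm moves only by the tool arm_command, never from a script. Its argument "targets" is a list of rows, each a list of 5 numbers: the shift along the tool's x, y, z in cm, then the turn about the tool's z in rad, then the finger opening in cm, from 0 to 8.7. In form: [[dx, dy, dz, spin, hand], ...]. A call has 1 to 5 rows; each row is the pose to reach, as a shift and turn from the pose commanded when the call began, along the tool's axes at that moment; what a row does not reach only later rows make up. A row lasts 1/8 s, in which the tool goes at most 62.5 mm and 10.7 degrees, less where a joint would pass 70% of its speed; a pose out of reach is approached as far as the arm can. A call with a gripper value outside its range is refused whole. The fingers move at their own pace and stop on an object; "newtons" is the grip in N (left out, the last holds). Time passes only in rows, so rows that repeat a pose let the fingers close. It gives the time, the measured TCP pose, the force and the opening at its end, in the units of the state.
- robot.get_obs(): the state, without advancing time (a new reading comes with each control period).
- robot.camera(name): name is "side" or "top"; returns (picture, depth): 420x560x3 uint8, red, green, blue; 420x560 float32, m along the optical axis (not along the pixel's ray), 0 where there is no reading.
- robot.camera_model(name): a dict with "mtx" (3x3 intrinsics, pixels), "extrinsics" (4x4, takes a point from world to camera coordinates). Camera axes: x right, y up, looking along -z (the intrinsics and any distortion apply to the point x, -y, -z); pixel columns grow to the right and rows downward; lengths in m; the calibration is good to about 2 mm. A picture is of the moment at which its call begins. camera_model takes no time and is no camera call.
- robot.hand_in(): hands the job in, once; it reports no verdict.
The state is a dict: "time": time; "q": joint angles; "joint_velocities": joint speeds; "joint_torque": joint torques, N m; "position": TCP position; "tool_rot": TCP orientation; "ft_force": force on the tool from outside, world axes, zero at the start; "moment": the same for the moment, N m; "grip_width": finger opening in m.
Only numpy, scipy, OpenCV 4.12 (cv2) and the standard library are available. Lean on these libraries where they do the work, as an engineer would, in place of code of your own. Each camera call takes 0.05 s, during which the arm holds its last target.

## Task

The four casting pots on the wooden rack are to be demoulded in the opposite order. Move all four onto the grey rack in reverse order, so that the leftmost on the wooden rack (seen from the robot, facing the bench) becomes the rightmost on the grey rack, the next one second from the right, and so on. Keep them upright all the way, and leave each standing flat in a well of its own.

Things in the scene. Friction and masses are not known exactly. Their poses are not given: they have to be found in the camera images.
- wooden_rack: pale wooden rack, full at the start, 92 mm wide (x), 354 mm long (y), 16 mm thick, fixed. Origin: underside, below the middle of its row of 4 round wells; x across the row (away from the robot), y along it (to the left). Well centres x = 0, y = +123, +41, -41, -123 mm; wells 72 mm wide, 6 mm deep, floor 10 mm above the origin. A 10 mm high strip along its near side, to x = -68 mm, carries coloured discs.
- grey_rack: grey plastic rack with black ends, empty at the start, 92 mm wide (x), 354 mm long (y), 16 mm thick, fixed. Origin: underside, below the middle of its row of 4 round wells; x across the row (away from the robot), y along it (to the left). Well centres x = 0, y = +123, +41, -41, -123 mm; wells 72 mm wide, 6 mm deep, floor 10 mm above the origin.
- dark_blue_pot: dark blue tapered casting pot with a white band, open at the top, loose, about 60 g, 68 mm across the rim, about 51 mm at the foot, 62 mm tall; origin: centre of its underside, z up. Grip its body from above, fingers across the row: its neighbours' rims stand only 6 to 20 mm from its own along the row.
- orange_pot: orange tapered casting pot with a white band, open at the top, loose, about 60 g, 68 mm across the rim, about 51 mm at the foot, 62 mm tall; origin: centre of its underside, z up. Grip its body from above, fingers across the row: its neighbours' rims stand only 6 to 20 mm from its own along the row.
- white_cup: plain white tapered casting cup without a band, open at the top, loose, about 60 g, 70 mm across the rim, about 52 mm at the foot, 76 mm tall; origin: centre of its underside, z up. Grip its body from above, fingers across the row: its neighbours' rims stand only 6 to 20 mm from its own along the row.
- light_blue_cup: plain light blue tapered casting cup without a band, a set yellow casting inside, open at the top, loose, about 60 g, 70 mm across the rim, about 52 mm at the foot, 61 mm tall; origin: centre of its underside, z up. Grip its body from above, fingers across the row: its neighbours' rims stand only 6 to 20 mm from its own along the row.
- dark_blue_disc: flat dark blue disc, 18 mm wide, 3 mm thick, fixed on the wooden rack's strip 57 mm in front of the centre of the well where the dark blue pot stands at the start; it stays as a record of the order. Origin: centre of its underside.
- orange_disc: flat orange disc, 18 mm wide, 3 mm thick, fixed on the wooden rack's strip 57 mm in front of the centre of the well where the orange pot stands at the start; it stays as a record of the order. Origin: centre of its underside.
- white_disc: flat white disc, 18 mm wide, 3 mm thick, fixed on the wooden rack's strip 57 mm in front of the centre of the well where the white cup stands at the start; it stays as a record of the order. Origin: centre of its underside.
- light_blue_disc: flat light blue disc, 18 mm wide, 3 mm thick, fixed on the wooden rack's strip 57 mm in front of the centre of the well where the light blue cup stands at the start; it stays as a record of the order. Origin: centre of its underside.

How it is judged:
By the outcome, as a careful person would: the job done as asked, in the order asked, and still so for the second after the job is handed in, with the robot touching nothing.
It also fails if it takes over 112 s, if anything falls off the work surface, if the arm or the gripper's body presses on something with over 40 N, if the wrist force passes 120 N, or if a joint passes its speed limit or range.

## Working session

There is one attempt and no reset: what is moved stays moved. The work goes in short steps, Python scripts to look and compute and a tool call to move; the robot and the scene stay as the last step left them, time stands still between calls to the robot, and variables do not carry over. Pictures are saved under pics/ and viewed, and the job is handed in when it is done.

Besides the shell and the picture viewer there is one more tool, called after "Request:" as name(argument=value, ...) on one line, values as JSON. arm_command: Moves the arm, as the interface text tells. Its arguments: {"type":"object","properties":{"targets":{"type":"array","items":{"type":"array","items":{"type":"number"}}},"newtons":{"type":"number"}},"required":["targets"]}

```bash
ls; mkdir -p pics; python3 - <<'E'
from rig import robot
import cv2
o=robot.get_obs();print(o)
for n in("side","top"):
    p,d=robot.camera(n);cv2.imwrite(f"pics/{n}0.png",p[:,:,::-1])
    m=robot.camera_model(n);print(n,m)
    import numpy as np;np.save(f"pics/{n}0_d.npy",d);np.save(f"pics/{n}0_p.npy",p)
E
```

```text
pics
{'time': 0.0, 'q': array([-1.39448289e+00,  5.28436772e-01,  1.43390135e+00, -2.30980858e-05,
        1.18139977e+00, -1.78499408e-01]), 'joint_velocities': array([ 0.00073236, -0.00093797, -0.00061427,  0.00065255, -0.00155376,
       -0.0002188 ]), 'joint_torque': array([-1.20392549e-03, -4.40050864e+01, -1.76591563e+01,  6.32253173e-02,
        5.84886339e-02, -1.75032460e-04]), 'position': array([ 0.21701224, -0.58525843,  0.18889008]), 'tool_rot': array([ 9.84303368e-01,  1.76481524e-01, -9.50738867e-06, -1.07263078e-03]), 'ft_force': array([-0.16486621, -1.06860096,  0.16851889]), 'moment': array([-0.02002119, -0.0140612 , -0.00913214]), 'grip_width': 0.08730571472549929}
side {'mtx': array([[528.59508207,   0.        , 271.8255304 ],
       [  0.        , 528.59508207, 206.10455227],
       [  0.        ,   0.        ,   1.        ]]), 'extrinsics': array([[ 0.95280571, -0.30276678, -0.02221601, -0.54734773],
       [ 0.2157144 ,  0.62372525,  0.7512883 , -0.0248447 ],
       [-0.21360845, -0.72062409,  0.65960014, -1.25099551],
       [ 0.        ,  0.        ,  0.        ,  1.        ]])}
top {'mtx': array([[470.76627281,   0.        , 274.58810142],
       [  0.        , 470.76627281, 209.06300726],
       [  0.        ,   0.        ,   1.        ]]), 'extrinsics': array([[ 4.16996968e-03, -9.99631962e-01, -2.68058000e-02,
        -1.72869722e-01],
       [ 9.90377617e-01,  4.20324607e-04,  1.38390748e-01,
        -5.22882519e-01],
       [-1.38328548e-01, -2.71249496e-02,  9.90014874e-01,
        -8.32854335e-01],
       [ 0.00000000e+00,  0.00000000e+00,  0.00000000e+00,
         1.00000000e+00]])}
```

View pics/top0.png

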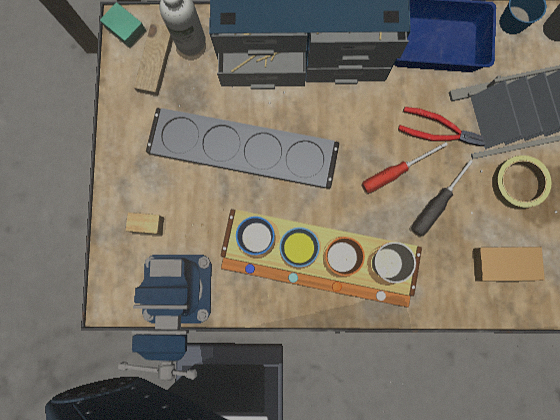

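View pics/side0.png

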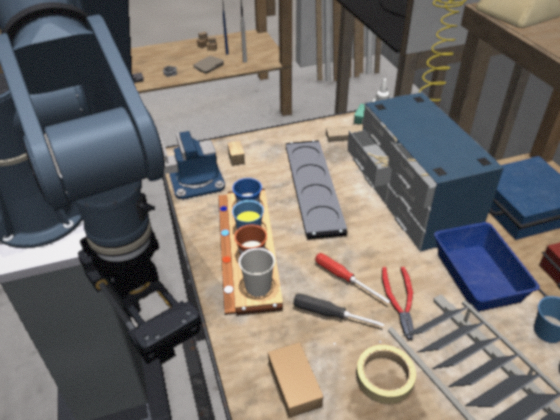

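```bash
cat > h.py <<'E'
import numpy as np,cv2
from rig import robot
def ray(m,uv):
    K=m["mtx"];E=m["extrinsics"];R=E[:3,:3];t=E[:3,3]
    uv=np.atleast_2d(np.asarray(uv,float))
    d=np.c_[(uv[:,0]-K[0,2])/K[0,0],-(uv[:,1]-K[1,2])/K[1,1],-np.ones(len(uv))]
    return -R.T@t, d@R
def onz(m,uv,z):
    c,d=ray(m,uv); s=(z-c[2])/d[:,2]; return c+s[:,None]*d
def cloud(m,d):
    h,w=d.shape;u,v=np.meshgrid(np.arange(w),np.arange(h))
    c,r=ray(m,np.c_[u.ravel(),v.ravel()]);P=c+d.ravel()[:,None]*r
    P[d.ravel()==0]=np.nan
    return P.reshape(h,w,3)
def proj(m,P):
    E=m["extrinsics"];K=m["mtx"];c=np.atleast_2d(P)@E[:3,:3].T+E[:3,3]
    return np.c_[K[0,0]*c[:,0]/-c[:,2]+K[0,2],K[1,1]*-c[:,1]/-c[:,2]+K[1,2]]
E
python3 - <<'E'
from h import *
m=robot.camera_model("top");p=np.load("pics/top0_p.npy");d=np.load("pics/top0_d.npy");P=cloud(m,d)
big=cv2.resize(p[200:310,215:430],None,fx=3.6,fy=3.6,interpolation=cv2.INTER_CUBIC);cv2.imwrite("pics/c0.png",big[:,:,::-1])
big=cv2.resize(p[60:200,140:350],None,fx=3.6,fy=3.6,interpolation=cv2.INTER_CUBIC);cv2.imwrite("pics/c1.png",big[:,:,::-1])
np.set_printoptions(precision=4,suppress=True)
for n,u in dict(table=(200,220),table2=(370,110),grey=(160,150),greyw=(222,142),draw=(262,87),drawtop=(262,75),cab=(300,15),vise=(165,285),disc=(250,269),wood=(320,235),lb=(299,246)).items(): print(n,P[u[1],u[0]])
# discs
hsv=cv2.cvtColor(p,cv2.COLOR_RGB2HSV)
strip=np.zeros(p.shape[:2],np.uint8)
for n,u in dict(db=(250,269),lb=(293,278),o=(337,286),w=(381,296)).items():print(n,hsv[u[1],u[0]],onz(m,u,.013))
E
```

```text
table [ 0.5068 -0.0278 -0.0002]
table2 [ 0.7241 -0.357   0.0005]
grey [0.6404 0.05   0.0166]
greyw [ 0.6591 -0.0679  0.0056]
draw [ 0.7415 -0.149   0.0761]
drawtop [ 0.7464 -0.1511  0.117 ]
cab [ 0.8152 -0.2153  0.1884]
vise [0.3859 0.0069 0.1094]
disc [ 0.4139 -0.1259  0.0126]
wood [ 0.4772 -0.256   0.0147]
lb [ 0.4549 -0.2161  0.0428]
db [115 141 179] [[ 0.4139 -0.1259  0.013 ]]
lb [ 85  55 180] [[ 0.3977 -0.2056  0.013 ]]
o [ 14 178 181] [[ 0.3835 -0.2864  0.013 ]]
w [ 30   9 178] [[ 0.3658 -0.3664  0.013 ]]
```

View pics/c0.png

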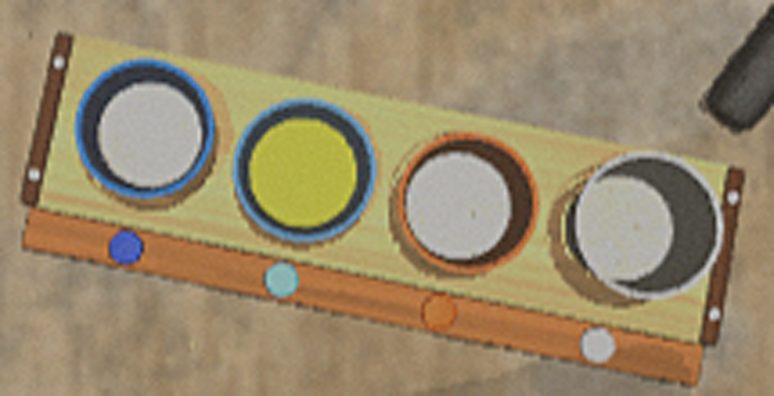

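View pics/c1.png

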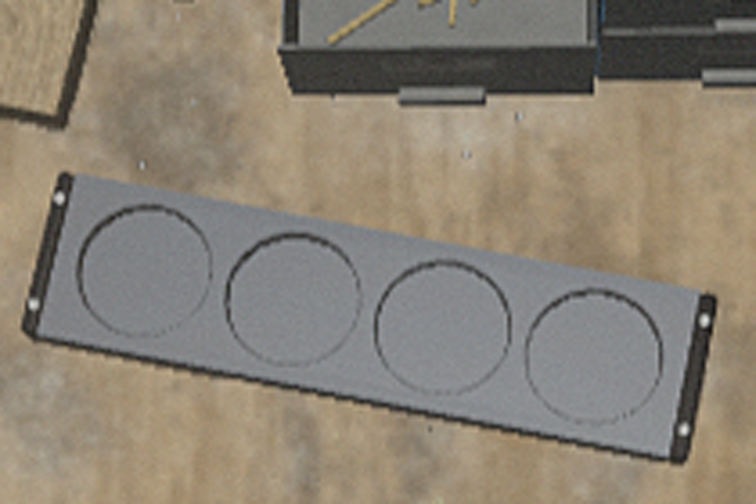

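```bash
cat >> h.py <<'E'
def circ(Q):
    for _ in range(4):
        A=np.c_[2*Q[:,:2],np.ones(len(Q))];s=np.linalg.lstsq(A,(Q[:,:2]**2).sum(1),rcond=None)[0]
        c=s[:2];r=np.sqrt(s[2]+c@c);e=np.linalg.norm(Q[:,:2]-c,axis=1)-r
        Q=Q[abs(e)<max(2*np.std(e),.0005)]
    return c,r,len(Q)
E
python3 - <<'E'
from h import *
np.set_printoptions(precision=4,suppress=True)
m=robot.camera_model("top");p=np.load("pics/top0_p.npy");d=np.load("pics/top0_d.npy");P=cloud(m,d)
hsv=cv2.cvtColor(p,cv2.COLOR_RGB2HSV).astype(int);H,S,V=hsv[...,0],hsv[...,1],hsv[...,2]
u0,v0=215,200
C=lambda x,y:(u0+x/3.6,v0+y/3.6)
col={'db':((H>95)&(H<125)&(S>90),(146,130),.072,.034),'lb':((H>90)&(H<125)&(S>80),(305,170),.071,.035),'or':((H<20)&(S>110),(466,204),.072,.034),'wh':((S<40)&(V>140),(648,225),.086,.035)}
for k,(mk,c,z,r) in col.items():
    uv=np.argwhere(mk)[:,::-1];Q=onz(m,uv,z)
    c0=onz(m,C(*c),z)[0]
    for _ in range(3):
        e=np.linalg.norm(Q[:,:2]-c0[:2],axis=1);s=(e>r-.006)&(e<r+.004)
        cc,rr,n=circ(Q[s]);c0=cc
    # depth check: cloud pts with height near z
    Z=(abs(P[...,2]-z)<.006);e=np.linalg.norm(P[...,:2]-cc,axis=2);q=P[Z&(e<.045)]
    c2,r2,n2=circ(q) if len(q)>10 else (0,0,0)
    print(k,'colour',cc,rr,n,'depth',c2,r2,n2, 'zmax',np.nanmax(P[e<.04][:,2]))
# discs
for k,u,mk in (('db',(250,269),(H>110)&(H<130)&(S>110)),('lb',(293,278),(H>75)&(H<105)&(S>35)),('or',(337,286),(S>150)&(H<16)),('wh',(381,296),(S<40)&(V>140))):
    yy,xx=np.mgrid[:420,:560];mm=mk&(np.hypot(xx-u[0],yy-u[1])<7)
    print('disc',k,mm.sum(),onz(m,(xx[mm].mean(),yy[mm].mean()),.013)[0])
# grey rack: depth mask 
G=(P[...,2]>.004)&(P[...,2]<.024)&(S<45)&(P[...,0]>.55)&(P[...,0]<.75)
G[:, :140]=0;G[:,345:]=0;G[:95]=0;G[195:]=0
G=cv2.morphologyEx(G.astype(np.uint8),cv2.MORPH_OPEN,np.ones((3,3)))
cs=max(cv2.findContours(G,0,1)[0],key=cv2.contourArea)[:,0]
w=onz(m,cs,.016)[:,:2];rc=cv2.minAreaRect(w.astype(np.float32)*1000);print('grey',rc)
# wood
Wd=(P[...,2]>.012)&(P[...,2]<.022)
E
```

```text
db colour [ 0.4718 -0.138 ] 0.031919033838404796 225 depth [ 0.4713 -0.1379] 0.03204850415489263 246 zmax 0.07497762854070245
lb colour [ 0.4521 -0.2155] 0.032677208145491604 188 depth [ 0.4515 -0.2154] 0.03299157934056979 233 zmax 0.0743925952675677
or colour [ 0.4362 -0.2934] 0.03223690393544776 326 depth [ 0.4358 -0.2937] 0.032194882469130964 256 zmax 0.07551075349127834
wh colour [ 0.4258 -0.3774] 0.032931009965703195 236 depth [ 0.4251 -0.3767] 0.03310693255222144 255 zmax 0.08848004501638296
disc db 59 [ 0.415  -0.1252  0.013 ]
disc lb 68 [ 0.3992 -0.2053  0.013 ]
disc or 126 [ 0.3831 -0.2861  0.013 ]
disc wh 64 [ 0.3668 -0.3656  0.013 ]
grey ((645.4503784179688, -107.57005310058594), (361.2229919433594, 93.84707641601562), 78.75900268554688)
```

```bash
python3 - <<'E'
from h import *
np.set_printoptions(precision=4,suppress=True)
m=robot.camera_model("top");p=np.load("pics/top0_p.npy");d=np.load("pics/top0_d.npy");P=cloud(m,d)
for c in((145,270),(293,300),(443,327),(594,356)):print(onz(m,(140+(c[0]+.5)/3.6-.5,60+(c[1]+.5)/3.6-.5),.016))
# obstacles near: highest x-min of points >0.07 by y
for y in np.arange(-.32,.1,.03):
    s=(abs(P[...,1]-y)<.015)&(P[...,0]>.6)&(P[...,2]>.04);q=P[s]
    if len(q): print('y %.2f'%y,'xmin>.04: %.3f'%q[:,0].min(), [('%.2f'%z,'%.3f'%q[q[:,2]>z][:,0].min()) for z in(.07,.09,.11,.13,.16) if (q[:,2]>z).any()])
# vise
s=(P[...,0]<.46)&(P[...,0]>.27)&(P[...,2]>.03)&(P[...,1]>-.1)&(P[...,1]<.2);q=P[s];print('vise',q.min(0),q.max(0))
# gripper from side
m=robot.camera_model("side");d=np.load("pics/side0_d.npy");P=cloud(m,d)
o=robot.get_obs();from scipy.spatial.transform import Rotation as R
T=R.from_quat(o['tool_rot']);print(T.as_matrix())
L=(P.reshape(-1,3)-o['position'])@T.as_matrix()
for z0 in range(-280,10,15):
    s=(L[:,2]*1000>z0)&(L[:,2]*1000<z0+15)&(np.hypot(L[:,0],L[:,1])<.2);q=L[s]*1000
    if len(q)>5:print(z0,len(q),np.percentile(q,[1,99],axis=0)[:,:2].round())
E
```

```text
[[0.671  0.0125 0.016 ]]
[[ 0.6541 -0.0676  0.016 ]]
[[ 0.6391 -0.1479  0.016 ]]
[[ 0.6231 -0.228   0.016 ]]
y -0.32 xmin>.04: 0.758 [('0.07', '0.758'), ('0.09', '0.758'), ('0.11', '0.758'), ('0.13', '0.758'), ('0.16', '0.767')]
y -0.29 xmin>.04: 0.758 [('0.07', '0.758'), ('0.09', '0.758'), ('0.11', '0.758'), ('0.13', '0.758'), ('0.16', '0.768')]
y -0.26 xmin>.04: 0.768 [('0.07', '0.768'), ('0.09', '0.768'), ('0.11', '0.768'), ('0.13', '0.768'), ('0.16', '0.768')]
y -0.23 xmin>.04: 0.746 [('0.07', '0.746'), ('0.09', '0.746'), ('0.11', '0.746'), ('0.13', '0.768'), ('0.16', '0.768')]
y -0.20 xmin>.04: 0.745 [('0.07', '0.745'), ('0.09', '0.746'), ('0.11', '0.746'), ('0.13', '0.780'), ('0.16', '0.781')]
y -0.17 xmin>.04: 0.735 [('0.07', '0.735'), ('0.09', '0.744'), ('0.11', '0.744'), ('0.13', '0.770'), ('0.16', '0.779')]
y -0.14 xmin>.04: 0.735 [('0.07', '0.735'), ('0.09', '0.744'), ('0.11', '0.744'), ('0.13', '0.769'), ('0.16', '0.779')]
y -0.11 xmin>.04: 0.744 [('0.07', '0.744'), ('0.09', '0.744'), ('0.11', '0.744'), ('0.13', '0.780'), ('0.16', '0.780')]
y -0.08 xmin>.04: 0.745 [('0.07
[... 367 characters left out ...]
'), ('0.09', '0.851'), ('0.11', '0.851'), ('0.13', '0.856')]
vise [ 0.27   -0.0999  0.03  ] [0.4332 0.0545 0.4907]
[[ 0.9377  0.3474 -0.0004]
 [ 0.3474 -0.9377  0.0019]
 [ 0.0003 -0.0019 -1.    ]]
-280 778 [[-34.   1.]
 [ 31.  36.]]
-265 723 [[-35.  -5.]
 [ 27.  36.]]
-250 684 [[-36.  -2.]
 [ 30.  37.]]
-235 421 [[-36.   2.]
 [ 29.  37.]]
-220 963 [[-38.  -8.]
 [ 34.  39.]]
-205 305 [[-38. -48.]
 [ 35.  38.]]
-190 161 [[-23.   8.]
 [ 21.  19.]]
-175 393 [[-23.  -5.]
 [ 25.  19.]]
-160 1612 [[-37. -85.]
 [ 34.  95.]]
-145 1740 [[-38. -85.]
 [ 34.  96.]]
-130 1025 [[-39. -79.]
 [ 34.  94.]]
-115 450 [[-39. -76.]
 [ 35.  89.]]
-55 152 [[-12. -51.]
 [ 10.  54.]]
-40 74 [[-12. -47.]
 [ 10.  54.]]
```

```bash
cat >> h.py <<'E'
from scipy.spatial.transform import Rotation as Ro
def go(x,y,z,phi=None):
    o=robot.get_obs();M=Ro.from_quat(o['tool_rot']).as_matrix()
    yaw=np.degrees(np.arctan2(M[1,1],M[0,1]))
    s=M.T@(np.array([x,y,z])-o['position'])*100
    print('t%.2f'%o['time'],'pos',o['position'].round(4),'yaw %.1f'%yaw,'F',o['ft_force'].round(1),'w %.4f'%o['grip_width'],'-> cm',s.round(2),'spin',None if phi is None else round(-np.radians(phi-yaw),3))
E
python3 - <<'E'
from h import *
m=robot.camera_model("top");d=np.load("pics/top0_d.npy");P=cloud(m,d)
for y in np.arange(-.16,.1,.02):
    s=(abs(P[...,1]-y)<.01)&(P[...,0]<.46)&(P[...,0]>.3)&(P[...,2]>.08)&(P[...,2]<.3);q=P[s]
    if len(q):print('y %.2f'%y,q.min(0).round(3),q.max(0).round(3))
go(.4258,-.377,.16,-11.3)
E
```

```text
y -0.04 [ 0.3   -0.033  0.104] [ 0.383 -0.03   0.127]
y -0.02 [ 0.3   -0.03   0.081] [ 0.431 -0.01   0.129]
y -0.00 [ 0.3  -0.01  0.08] [0.431 0.01  0.13 ]
y 0.02 [0.301 0.01  0.08 ] [0.431 0.03  0.13 ]
y 0.04 [0.301 0.03  0.085] [0.431 0.05  0.13 ]
y 0.06 [0.301 0.05  0.103] [0.384 0.054 0.13 ]
t0.10 pos [ 0.217  -0.5854  0.189 ] yaw -69.7 F [ 0.5 -0.4  0.6] w 0.0872 -> cm [ 26.82 -12.28   2.93] spin -1.019
```

Request:
arm_command(targets=[[6, -3, 0, -0.18, 8.7], [12, -6, 0, -0.36, 8.7], [18, -9, 0, -0.54, 8.7], [24, -11, 0, -0.72, 8.7], [26.8, -12.3, 0, -0.9, 8.7]], newtons=15)

```text
time: 0.72
position: [0.4272, -0.3753, 0.1896]
tool_rot: [0.807, 0.59, 0.0, -0.0]
ft_force: [0.3, 0.1, 0.1]
grip_width: 0.0868
```

```bash
python3 -c "
from h import *
go(.4258,-.377,.15,-11.3)"
```

```text
t0.72 pos [ 0.4272 -0.3753  0.1896] yaw -17.7 F [0.3 0.1 0.1] w 0.0868 -> cm [-0.2  -0.08  3.96] spin -0.111
```

Request:
arm_command(targets=[[-0.2, -0.1, 2, -0.11, 8.7], [-0.2, -0.1, 4, -0.11, 8.7], [-0.2, -0.1, 4, -0.11, 8.7], [-0.2, -0.1, 4, -0.11, 8.7]])

```text
time: 1.23
position: [0.4243, -0.3795, 0.1502]
tool_rot: [0.776, 0.631, 0.0, 0.0]
ft_force: [-0.1, -0.9, 0.7]
grip_width: 0.087
```

```bash
python3 - <<'E'
from h import *
p,d=robot.camera("side");cv2.imwrite("pics/s1.png",cv2.resize(p[100:340,150:400],None,fx=3,fy=2.4)[:,:,::-1])
go(.4256,-.377,.036,-11.3)
E
```

```text
t1.27 pos [ 0.4244 -0.3798  0.1505] yaw -11.8 F [-0.5 -0.1 -1.1] w 0.0873 -> cm [ 0.31  0.05 11.45] spin -0.009
```

View pics/s1.png

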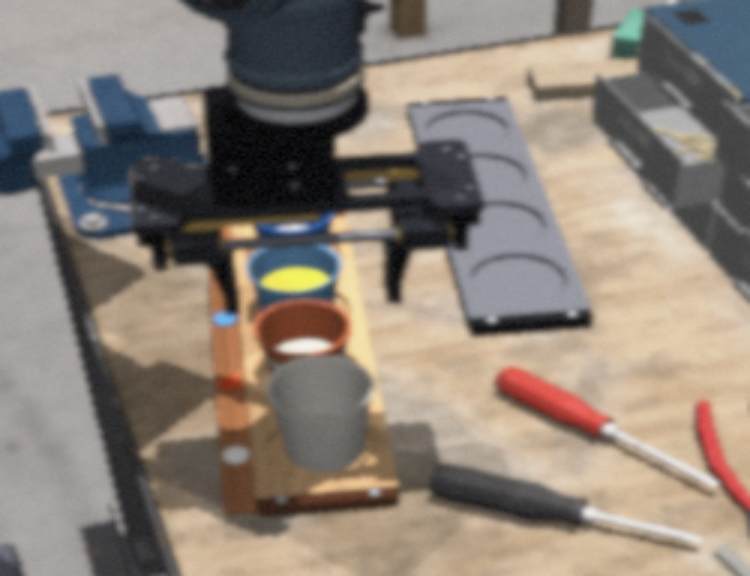

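The jaws (fingertips at picture px (230,305) and (395,295)) hang across the row above the white cup (320,410), ready to descend.

Request:
arm_command(targets=[[0.3, 0.05, 4, 0, 8.7], [0.3, 0.05, 8, 0, 8.7], [0.3, 0.05, 10.5, 0, 8.7], [0.3, 0.05, 11.4, 0, 8.7], [0.3, 0.05, 11.4, 0, 8.7]])

```text
time: 1.9
position: [0.4254, -0.3769, 0.0362]
tool_rot: [0.776, 0.631, 0.0, 0.0]
ft_force: [0.2, -0.0, -0.2]
grip_width: 0.0869
```

Request:
arm_command(targets=[[0, 0, 0, 0, 5], [0, 0, 0, 0, 5], [0, 0, 0, 0, 5], [0, 0, 0, 0, 5], [0, 0, 0, 0, 5]])

```text
time: 2.52
position: [0.4257, -0.3769, 0.0367]
tool_rot: [0.776, 0.631, -0.0, 0.001]
ft_force: [0.2, 1.4, 5.6]
grip_width: 0.068
```

Request:
arm_command(targets=[[0, 0, 0, 0, 5], [0, 0, -1.5, 0, 5], [0, 0, -4, 0, 5], [0, 0, -6, 0, 5], [0, 0, -6, 0, 5]])

```text
time: 3.15
position: [0.4261, -0.3774, 0.0977]
tool_rot: [0.776, 0.631, -0.0, 0.002]
ft_force: [-0.8, 0.8, -1.1]
grip_width: 0.068
```

```bash
python3 - <<'E'
from h import *
p,d=robot.camera("side");cv2.imwrite("pics/s2.png",cv2.resize(p[100:340,150:400],None,fx=3,fy=2.4)[:,:,::-1])
go(.671,.0125,.165,-11.3)
E
```

```text
t3.20 pos [ 0.4255 -0.3766  0.0966] yaw -11.8 F [-0.8 -1.  -0.8] w 0.0678 -> cm [43.1  16.08 -6.86] spin -0.009
```

View pics/s2.png

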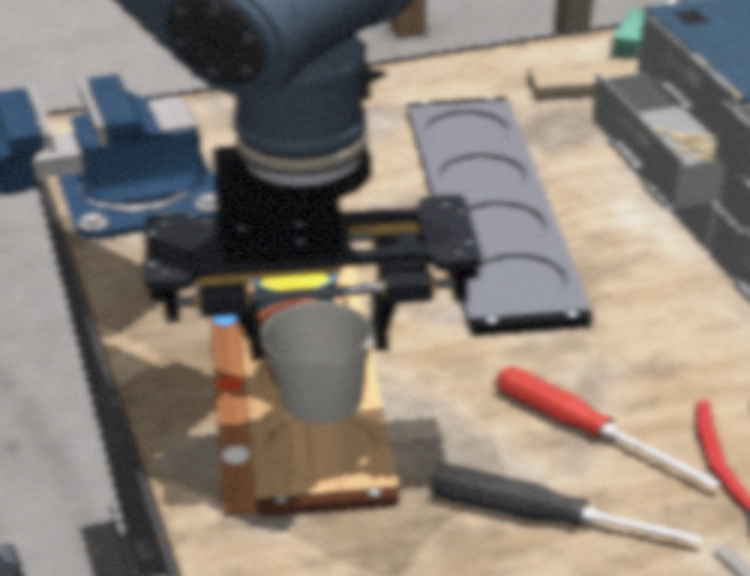

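```bash
python3 - <<'E'
from h import *
p,d=robot.camera("side");m=robot.camera_model("side");P=cloud(m,d)
o=robot.get_obs();c=o['position']
s=(np.hypot(P[...,0]-c[0],P[...,1]-c[1])<.05)&(P[...,2]>.03)&(P[...,2]<.17)
q=P[s];print(len(q))
for z in np.arange(.03,.17,.005):
    k=q[abs(q[:,2]-z)<.0025]
    if len(k):print('%.3f'%z,len(k),k.min(0).round(4),k.max(0).round(4))
E
```

```text
1674
0.070 19 [ 0.3995 -0.4049  0.0686] [ 0.4419 -0.3863  0.0722]
0.075 36 [ 0.3976 -0.4069  0.0726] [ 0.4448 -0.3799  0.0775]
0.080 43 [ 0.3973 -0.4071  0.0777] [ 0.4481 -0.3824  0.0825]
0.085 54 [ 0.3967 -0.4081  0.0826] [ 0.4481 -0.3497  0.0875]
0.090 64 [ 0.3976 -0.407   0.0875] [ 0.4481 -0.3493  0.0924]
0.095 92 [ 0.3962 -0.4097  0.0925] [ 0.4476 -0.3491  0.0975]
0.100 81 [ 0.3958 -0.4082  0.0977] [ 0.4492 -0.3492  0.1025]
0.105 104 [ 0.3951 -0.4099  0.1026] [ 0.4511 -0.3465  0.1075]
0.110 100 [ 0.3952 -0.4097  0.1075] [ 0.4522 -0.3445  0.1125]
0.115 108 [ 0.3939 -0.4108  0.1125] [ 0.453  -0.3473  0.1175]
0.120 116 [ 0.3939 -0.4101  0.1175] [ 0.4544 -0.3474  0.1225]
0.125 114 [ 0.393  -0.4111  0.1226] [ 0.4546 -0.3469  0.1275]
0.130 137 [ 0.3819 -0.4112  0.1275] [ 0.4648 -0.3446  0.1325]
0.135 139 [ 0.3804 -0.4121  0.1325] [ 0.4617 -0.3458  0.1375]
0.140 146 [ 0.3804 -0.4123  0.1376] [ 0.4636 -0.3459  0.1425]
0.145 203 [ 0.3808 -0.415   0.1425] [ 0.4633 -0.3426  0.1473]
0.150 22 [ 0.3816 -0.3986  0.1476] [ 0.4635 -0.374   0.1524]
0.155 23 [ 0.3797 -0.3985  0.1526] [ 0.4633 -0.3735  0.1574]
0.160 30 [ 0.3787 -0.3983  0.1575] [ 0.4658 -0.3771  0.1622]
0.165 25 [ 0.3771 -0.399   0.1631] [ 0.4675 -0.3766  0.1672]
0.170 18 [ 0.3773 -0.4     0.1681] [ 0.4678 -0.3774  0.1699]
```

Request:
arm_command(targets=[[0, 0, -3, 0, 5], [5, 2, -6.8, 0, 5], [11, 4, -6.8, 0, 5], [17, 6.3, -6.8, 0, 5], [23, 8.5, -6.8, 0, 5]])

```text
time: 3.88
position: [0.5521, -0.1724, 0.1628]
tool_rot: [0.776, 0.63, -0.0, -0.001]
ft_force: [1.1, -0.4, -0.9]
grip_width: 0.0683
```

```bash
python3 -c "
from h import *
go(.6703,.0128,.165,-11.3)"
```

```text
t3.88 pos [ 0.5521 -0.1724  0.1628] yaw -11.8 F [ 1.1 -0.4 -0.9] w 0.0683 -> cm [20.55  7.77 -0.23] spin -0.009
```

Request:
arm_command(targets=[[6, 2.3, 0, 0, 5], [12, 4.5, 0, 0, 5], [17, 6.5, 0, 0, 5], [20, 7.7, 0, 0, 5], [20, 7.7, 0, 0, 5]])

```text
time: 4.5
position: [0.6683, 0.0084, 0.162]
tool_rot: [0.775, 0.632, -0.001, -0.001]
ft_force: [-1.2, -0.4, -1.2]
grip_width: 0.0679
```

```bash
python3 - <<'E'
from h import *
go(.6703,.0128,.165,-11.3)
p,d=robot.camera("side")
go(.6703,.0128,.039,-11.3)
E
```

```text
t4.50 pos [0.6683 0.0084 0.162 ] yaw -11.6 F [-1.2 -0.4 -1.2] w 0.0679 -> cm [ 0.47  0.11 -0.3 ] spin -0.005
t4.55 pos [0.6674 0.0067 0.1621] yaw -11.7 F [-0.4 -0.6 -1. ] w 0.0680 -> cm [ 0.66  0.2  12.31] spin -0.007
```

Descend to just above, then lower gently to contact height.

Request:
arm_command(targets=[[0.6, 0.2, 4, 0, 5], [0.6, 0.2, 8, 0, 5], [0.6, 0.2, 11, 0, 5], [0.6, 0.2, 11.8, 0, 5], [0.6, 0.2, 11.8, 0, 5]])

```text
time: 5.18
position: [0.6709, 0.0102, 0.0456]
tool_rot: [0.776, 0.63, -0.0, -0.0]
ft_force: [-0.7, 0.4, -1.1]
grip_width: 0.0682
```

```bash
python3 - <<'E'
from h import *
p,d=robot.camera("side");cv2.imwrite("pics/s3.png",cv2.resize(p[80:280,180:380],None,fx=3,fy=3)[:,:,::-1])
go(.6703,.0128,.037,-11.3)
E
```

```text
t5.22 pos [0.6719 0.0103 0.0467] yaw -11.9 F [ 0.7 -0.4 -0.7] w 0.0681 -> cm [ 0.21 -0.21  0.97] spin -0.01
```

View pics/s3.png

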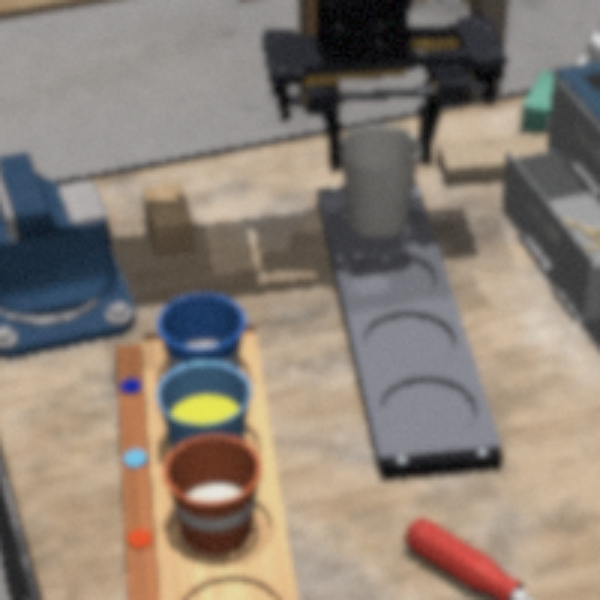

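The white cup (380,185) hangs upright just over the far (leftmost) well, with the block beside the rack clear of the gripper.

Request:
arm_command(targets=[[0.2, -0.1, 0.4, 0, 5], [0.2, -0.1, 0.9, 0, 5], [0.2, -0.1, 0.95, 0, 5], [0.2, -0.1, 0.95, 0, 5]])

```text
time: 5.72
position: [0.6711, 0.0134, 0.0368]
tool_rot: [0.776, 0.631, 0.0, 0.0]
ft_force: [0.5, -0.5, 1.2]
grip_width: 0.0679
```

```bash
python3 -c "
from h import *
go(.6703,.0128,.037,-11.3)"
```

```text
t5.72 pos [0.6711 0.0134 0.0368] yaw -11.8 F [ 0.5 -0.5  1.2] w 0.0679 -> cm [-0.08 -0.06 -0.02] spin -0.009
```

Touching down (force z +1.2 versus about -1). Release and rise.

Request:
arm_command(targets=[[0, 0, 0.05, 0, 8.7], [0, 0, 0.05, 0, 8.7], [0, 0, 0, 0, 8.7], [0, 0, 0, 0, 8.7], [0, 0, 0, 0, 8.7]])

```text
time: 6.35
position: [0.6708, 0.0134, 0.0363]
tool_rot: [0.776, 0.631, -0.0, -0.0]
ft_force: [0.4, -0.8, -0.1]
grip_width: 0.087
```

Request:
arm_command(targets=[[0, 0, -2, 0, 8.7], [0, 0, -5, 0, 8.7], [0, 0, -9, 0, 8.7], [0, 0, -12, 0, 8.7], [0, 0, -12, 0, 8.7]])

```text
time: 6.98
position: [0.6736, 0.0131, 0.1611]
tool_rot: [0.776, 0.631, 0.003, 0.003]
ft_force: [-0.8, 0.5, -0.8]
grip_width: 0.0873
```

```bash
python3 - <<'E'
from h import *
p,d=robot.camera("side");cv2.imwrite("pics/s4.png",cv2.resize(p[80:280,180:380],None,fx=3,fy=3)[:,:,::-1])
go(.436,-.2935,.16,-11.3)
E
```

```text
t7.03 pos [0.6719 0.0132 0.1587] yaw -11.8 F [-0.1  0.1 -1.3] w 0.0868 -> cm [-34.85 -16.82  -0.21] spin -0.009
```

View pics/s4.png

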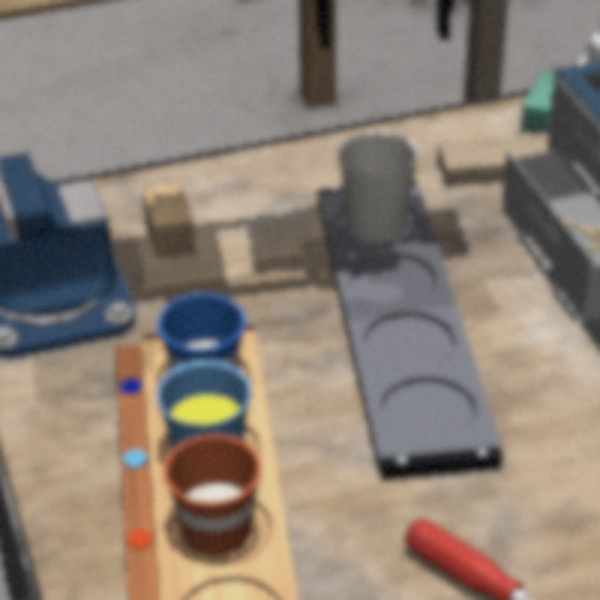

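The cup stands upright in the leftmost well (380,190). Now the orange pot.

Request:
arm_command(targets=[[-5.5, -2.6, 0, 0, 8.7], [-11, -5.3, 0, 0, 8.7], [-16.5, -8, 0, 0, 8.7], [-22, -10.6, 0, 0, 8.7], [-27.5, -13.3, 0, 0, 8.7]])

```text
time: 7.65
position: [0.4823, -0.2294, 0.1552]
tool_rot: [0.776, 0.631, -0.0, -0.001]
ft_force: [0.5, -0.6, -0.1]
grip_width: 0.087
```

```bash
python3 -c "
from h import *
go(.436,-.2935,.16,-11.3)"
```

```text
t7.65 pos [ 0.4823 -0.2294  0.1552] yaw -11.8 F [ 0.5 -0.6 -0.1] w 0.0870 -> cm [-7.22 -3.22 -0.48] spin -0.008
```

Request:
arm_command(targets=[[-4, -2, 0, 0, 8.7], [-7.3, -3.4, 0, 0, 8.7], [-7.3, -3.4, 0, 0, 8.7], [-7.3, -3.4, 0, 0, 8.7]])

```text
time: 8.15
position: [0.4358, -0.2922, 0.1556]
tool_rot: [0.776, 0.63, 0.0, -0.001]
ft_force: [-0.1, 0.2, -0.5]
grip_width: 0.0872
```

```bash
python3 -c "
from h import *
go(.436,-.2935,.031,-11.3)"
```

```text
t8.15 pos [ 0.4358 -0.2922  0.1556] yaw -11.8 F [-0.1  0.2 -0.5] w 0.0872 -> cm [-0.15  0.07 12.46] spin -0.009
```

Request:
arm_command(targets=[[-0.1, 0.05, 4, 0, 8.7], [-0.1, 0.05, 8, 0, 8.7], [-0.1, 0.05, 11.5, 0, 8.7], [-0.1, 0.05, 12.4, 0, 8.7], [-0.1, 0.05, 12.4, 0, 8.7]])

```text
time: 8.78
position: [0.4369, -0.2933, 0.0322]
tool_rot: [0.776, 0.631, 0.0, -0.0]
ft_force: [0.2, -0.7, 0.3]
grip_width: 0.0873
```

Request:
arm_command(targets=[[0, 0, 0, 0, 5], [0, 0, 0, 0, 5], [0, 0, 0, 0, 5], [0, 0, 0, 0, 5], [0, 0, 0, 0, 5]])

```text
time: 9.4
position: [0.4368, -0.2947, 0.0332]
tool_rot: [0.776, 0.631, 0.0, 0.001]
ft_force: [-1.0, -0.4, 6.5]
grip_width: 0.0658
```

Request:
arm_command(targets=[[0, 0, 0, 0, 5], [0, 0, -1.5, 0, 5], [0, 0, -4, 0, 5], [0, 0, -7, 0, 5], [0, 0, -7, 0, 5]])

```text
time: 10.02
position: [0.4379, -0.2956, 0.1049]
tool_rot: [0.776, 0.631, 0.0, 0.003]
ft_force: [-0.1, -0.5, -0.1]
grip_width: 0.066
```

```bash
cat >>h.py <<'E'
def held(tag):
    p,d=robot.camera("side");m=robot.camera_model("side");P=cloud(m,d)
    cv2.imwrite(f"pics/{tag}.png",cv2.resize(p[80:330,160:390],None,fx=2.4,fy=2.4)[:,:,::-1])
    o=robot.get_obs();c=o['position']
    s=(np.hypot(P[...,0]-c[0],P[...,1]-c[1])<.04)&(P[...,2]>.03)&(P[...,2]<c[2]+.06);q=P[s]
    print(len(q),'tcp z',c[2].round(4),'zmin',q[:,2].min().round(4),np.percentile(q[:,2],1).round(4))
    h,e=np.histogram(q[:,2],np.arange(c[2]-.06,c[2]+.06,.005));print(h)
E
python3 - <<'E'
from h import *
held("s5")
go(.6538,-.0675,.165,-60)
E
```

```text
1188 tcp z 0.1036 zmin 0.0798 0.084
[  0   0   0   0   0   0   0  11  34  36  37 109  79  82 106 103  94 125
 113 142  83  12   9]
t10.07 pos [ 0.437  -0.2947  0.1036] yaw -11.8 F [-1.5  0.3 -1. ] w 0.0661 -> cm [26.67 16.59 -6.14] spin 0.841
```

View pics/s5.png

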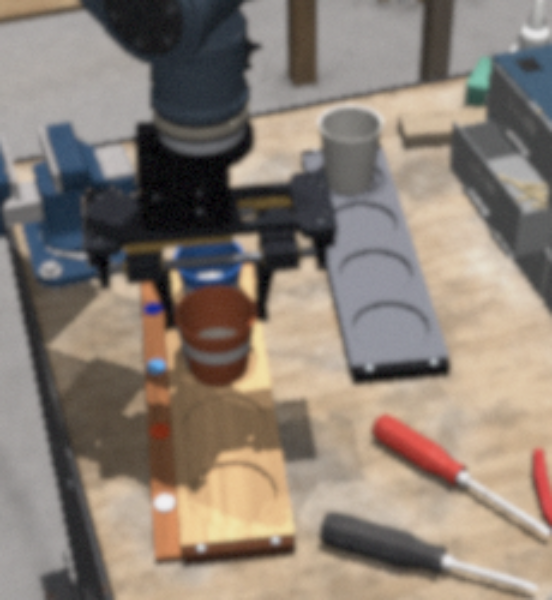

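The orange pot (215,335) is held upright, hanging clear.

Request:
arm_command(targets=[[0, 0, -4, 0, 5], [4.5, 2.7, -6.2, 0.17, 5], [9.5, 5.8, -6.2, 0.34, 5], [14.5, 8.9, -6.2, 0.5, 5], [19.5, 12, -6.2, 0.67, 5]])

```text
time: 10.7
position: [0.5941, -0.1262, 0.1631]
tool_rot: [0.941, 0.338, -0.001, -0.001]
ft_force: [0.9, -0.7, 0.6]
grip_width: 0.0662
```

```bash
python3 -c "
from h import *
go(.6538,-.0675,.165,-60)"
```

```text
t10.70 pos [ 0.5941 -0.1262  0.1631] yaw -50.5 F [ 0.9 -0.7  0.6] w 0.0662 -> cm [ 8.34 -0.73 -0.2 ] spin 0.165
```

Request:
arm_command(targets=[[4.5, -0.4, 0, 0.16, 5], [8, -0.7, 0, 0.16, 5], [8.3, -0.7, 0, 0.16, 5], [8.3, -0.7, 0, 0.16, 5]])

```text
time: 11.2
position: [0.6518, -0.0694, 0.163]
tool_rot: [0.964, 0.264, -0.001, -0.001]
ft_force: [-1.0, -1.0, -0.8]
grip_width: 0.0664
```

```bash
python3 -c "
from h import *
go(.6538,-.0675,.0415,-60)"
```

```text
t11.20 pos [ 0.6518 -0.0694  0.163 ] yaw -59.3 F [-1.  -1.  -0.8] w 0.0664 -> cm [ 0.3  -0.04 12.15] spin 0.012
```

Request:
arm_command(targets=[[0.2, 0, 4, 0, 5], [0.2, 0, 8, 0, 5], [0.2, 0, 11, 0, 5], [0.2, 0, 11.9, 0, 5], [0.2, 0, 11.9, 0, 5]])

```text
time: 11.82
position: [0.6542, -0.0692, 0.0452]
tool_rot: [0.965, 0.264, -0.0, -0.0]
ft_force: [1.4, -0.7, 0.1]
grip_width: 0.0659
```

```bash
python3 - <<'E'
from h import *
held("s6")
go(.6538,-.0675,.0325,-60)
E
```

```text
708 tcp z 0.0462 zmin 0.03 0.0316
[ 0  0  0  0  0  0  0  0  7 27 29 45 56 59 68 72 69 62 71 85 17 12 13]
t11.88 pos [ 0.6552 -0.0692  0.0462] yaw -59.4 F [ 0.3  0.2 -1. ] w 0.0662 -> cm [-0.04 -0.22  1.37] spin 0.01
```

View pics/s6.png

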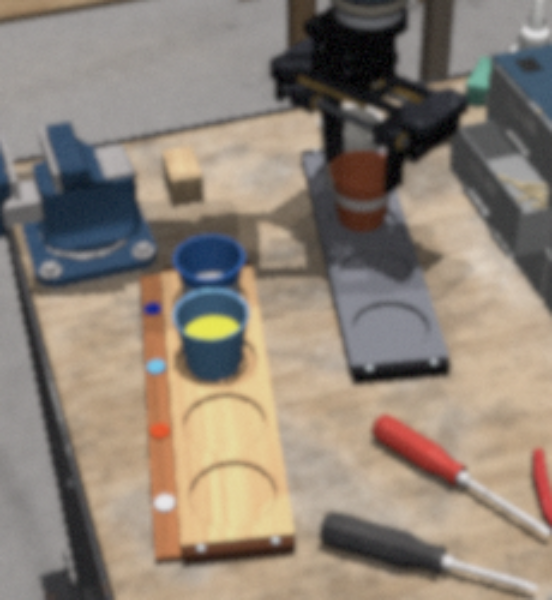

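Orange pot (360,190) hangs over the second well, the gripper body clear of the drawer. Lower gently.

Request:
arm_command(targets=[[0, -0.1, 0.6, 0, 5], [0, -0.1, 1.1, 0, 5], [0, -0.1, 1.3, 0, 5], [0, -0.1, 1.3, 0, 5], [0, -0.1, 1.3, 0, 5]])

```text
time: 12.5
position: [0.6546, -0.0672, 0.0333]
tool_rot: [0.964, 0.264, 0.0, 0.0]
ft_force: [-1.7, 1.5, 5.5]
grip_width: 0.0663
```

```bash
python3 -c "
from h import *
go(.6538,-.0675,.0325,-60)"
```

```text
t12.50 pos [ 0.6546 -0.0672  0.0333] yaw -59.3 F [-1.7  1.5  5.5] w 0.0663 -> cm [-0.08 -0.02  0.08] spin 0.011
```

Request:
arm_command(targets=[[0, 0, 0, 0, 8.7], [0, 0, 0, 0, 8.7], [0, 0, 0, 0, 8.7], [0, 0, 0, 0, 8.7], [0, 0, 0, 0, 8.7]])

```text
time: 13.12
position: [0.6543, -0.0675, 0.0322]
tool_rot: [0.964, 0.264, -0.0, -0.0]
ft_force: [-0.7, 0.4, 0.2]
grip_width: 0.087
```

Request:
arm_command(targets=[[0, 0, -2, 0, 8.7], [0, 0, -5, 0, 8.7], [0, 0, -9, 0, 8.7], [0, 0, -12, 0, 8.7], [0, 0, -12, 0, 8.7]])

```text
time: 13.75
position: [0.657, -0.0681, 0.157]
tool_rot: [0.964, 0.264, 0.004, 0.002]
ft_force: [0.2, -0.1, -1.2]
grip_width: 0.087
```

```bash
python3 - <<'E'
from h import *
held("s7")
go(.452,-.2155,.155,-11.3)
E
```

```text
617 tcp z 0.1547 zmin 0.0302 0.0313
[0 0 0 0 0 0 0 0 0 0 0 0 0 0 0 0 0 0 0 1 1 0 0]
t13.80 pos [ 0.6553 -0.0677  0.1547] yaw -59.4 F [-0.2  0.1 -1.1] w 0.0866 -> cm [-25.02   2.35  -0.1 ] spin -0.839
```

View pics/s7.png

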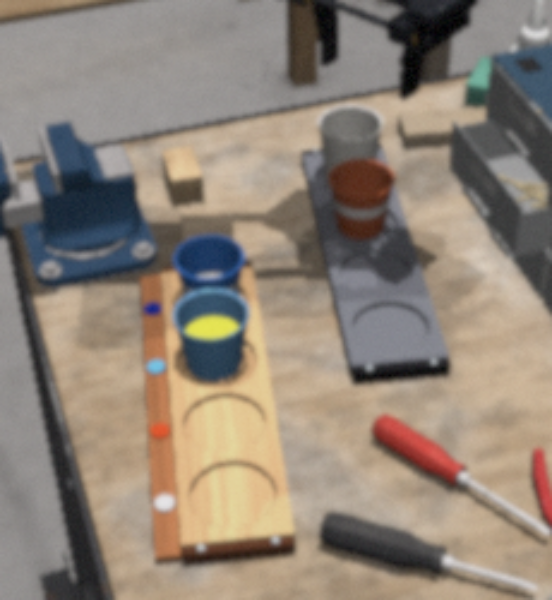

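Orange (360,195) stands upright in the second well next to the white cup. Now the light blue cup.

Request:
arm_command(targets=[[-5, 0.5, 0, -0.17, 8.7], [-10, 1, 0, -0.34, 8.7], [-15, 1.4, 0, -0.5, 8.7], [-20, 1.9, 0, -0.67, 8.7], [-25, 2.3, 0, -0.84, 8.7]])

```text
time: 14.42
position: [0.4488, -0.2148, 0.1513]
tool_rot: [0.771, 0.637, -0.0, -0.001]
ft_force: [0.7, -0.4, -0.5]
grip_width: 0.087
```

Request:
arm_command(targets=[[0, 0, 0, 0, 8.7], [0, 0, 0, 0, 8.7]])

```text
time: 14.68
position: [0.4509, -0.2144, 0.1518]
tool_rot: [0.774, 0.634, 0.0, -0.001]
ft_force: [-0.8, 1.0, -0.6]
grip_width: 0.087
```

```bash
python3 -c "
from h import *
go(.452,-.2155,.031,-11.3)"
```

```text
t14.68 pos [ 0.4509 -0.2144  0.1518] yaw -11.3 F [-0.8  1.  -0.6] w 0.0870 -> cm [-0.09  0.14 12.08] spin -0.001
```

Request:
arm_command(targets=[[-0.1, 0.1, 4, 0, 8.7], [-0.1, 0.1, 8, 0, 8.7], [-0.1, 0.1, 11.2, 0, 8.7], [-0.1, 0.1, 12.0, 0, 8.7], [-0.1, 0.1, 12.0, 0, 8.7]])

```text
time: 15.3
position: [0.4523, -0.2153, 0.0321]
tool_rot: [0.773, 0.635, -0.0, -0.0]
ft_force: [0.2, 0.5, 0.1]
grip_width: 0.0868
```

Request:
arm_command(targets=[[0, 0, 0, 0, 5], [0, 0, 0, 0, 5], [0, 0, 0, 0, 5], [0, 0, 0, 0, 5], [0, 0, 0, 0, 5]])

```text
time: 15.92
position: [0.4522, -0.2163, 0.0332]
tool_rot: [0.773, 0.634, 0.0, 0.001]
ft_force: [-0.7, 0.2, 5.9]
grip_width: 0.0679
```

Request:
arm_command(targets=[[0, 0, 0, 0, 5], [0, 0, -1.5, 0, 5], [0, 0, -4, 0, 5], [0, 0, -7, 0, 5], [0, 0, -7, 0, 5]])

```text
time: 16.55
position: [0.4532, -0.217, 0.1048]
tool_rot: [0.773, 0.635, 0.001, 0.003]
ft_force: [0.5, 0.2, 0.4]
grip_width: 0.0685
```

```bash
python3 - <<'E'
from h import *
held("s8")
go(.638,-.1478,.165,-60)
E
```

```text
1103 tcp z 0.1036 zmin 0.0806 0.0828
[  0   0   0   0   0   0   0  14  34  30  40  41  41  52 217 101 108 118
 105 151  17  11   8]
t16.60 pos [ 0.4523 -0.2163  0.1036] yaw -11.2 F [-1.   0.5 -0.8] w 0.0679 -> cm [10.33 16.9  -6.11] spin 0.851
```

View pics/s8.png

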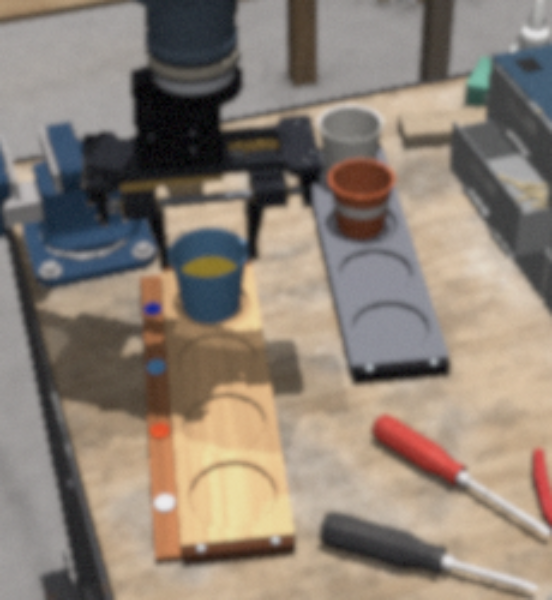

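The light blue cup (210,275) is held upright. Carry it to the third well.

Request:
arm_command(targets=[[0, 0, -4, 0, 5], [2.5, 4, -6.2, 0.17, 5], [5, 8.4, -6.2, 0.34, 5], [7.5, 12.6, -6.2, 0.51, 5], [10.2, 16.7, -6.2, 0.68, 5]])

```text
time: 17.23
position: [0.6358, -0.1475, 0.1628]
tool_rot: [0.941, 0.338, -0.001, -0.001]
ft_force: [-0.1, 0.5, 0.0]
grip_width: 0.0677
```

Request:
arm_command(targets=[[0, 0, 0, 0.17, 5], [0, 0, 0, 0.17, 5], [0, 0, 0, 0.17, 5]])

```text
time: 17.6
position: [0.6343, -0.1483, 0.1634]
tool_rot: [0.966, 0.26, -0.001, -0.001]
ft_force: [-0.2, 0.5, -0.5]
grip_width: 0.0676
```

```bash
python3 -c "
from h import *
go(.638,-.1478,.0445,-60)"
```

```text
t17.60 pos [ 0.6343 -0.1483  0.1634] yaw -59.8 F [-0.2  0.5 -0.5] w 0.0676 -> cm [ 0.36  0.17 11.89] spin 0.003
```

Request:
arm_command(targets=[[0.3, 0.1, 4, 0, 5], [0.3, 0.1, 8, 0, 5], [0.3, 0.1, 11, 0, 5], [0.3, 0.1, 11.8, 0, 5], [0.3, 0.1, 11.8, 0, 5]])

```text
time: 18.23
position: [0.6383, -0.1481, 0.0465]
tool_rot: [0.966, 0.259, -0.0, -0.0]
ft_force: [1.2, -0.3, -1.4]
grip_width: 0.068
```

```bash
python3 - <<'E'
from h import *
held("s9")
go(.638,-.1478,.0325,-60)
E
```

```text
806 tcp z 0.0474 zmin 0.0301 0.0313
[  0   0   0   0   0   0   0   0  15  32  31  30  34 112 117  69  76  88
  75  72  13  12  13]
t18.27 pos [ 0.6391 -0.1483  0.0474] yaw -59.9 F [ 0.5  0.1 -0.2] w 0.0677 -> cm [-0.08 -0.1   1.49] spin 0.001
```

View pics/s9.png

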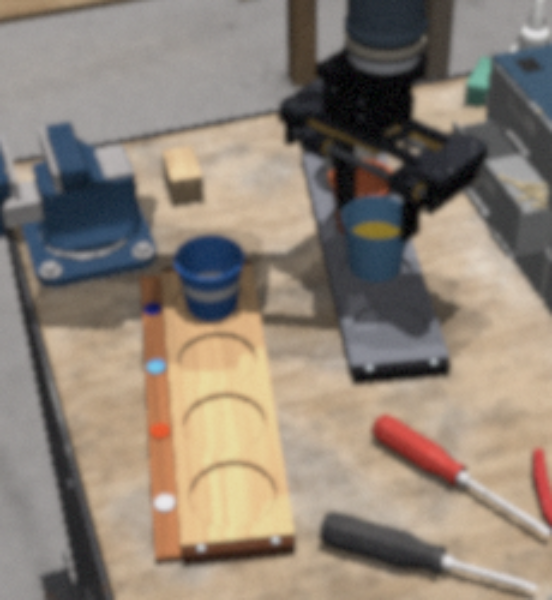

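The cup (375,240) hangs over the third well; the body is still clear of the drawer. Lower.

Request:
arm_command(targets=[[-0.1, -0.1, 0.7, 0, 5], [-0.1, -0.1, 1.2, 0, 5], [-0.1, -0.1, 1.4, 0, 5], [-0.1, -0.1, 1.4, 0, 5], [-0.1, -0.1, 1.4, 0, 5]])

```text
time: 18.9
position: [0.6373, -0.1471, 0.0333]
tool_rot: [0.966, 0.259, 0.0, 0.0]
ft_force: [-2.1, 1.8, 5.9]
grip_width: 0.0678
```

```bash
python3 -c "
from h import *
go(.638,-.1478,.0325,-60)"
```

```text
t18.90 pos [ 0.6373 -0.1471  0.0333] yaw -59.9 F [-2.1  1.8  5.9] w 0.0678 -> cm [0.03 0.1  0.08] spin 0.001
```

Request:
arm_command(targets=[[0, 0, 0, 0, 8.7], [0, 0, 0, 0, 8.7], [0, 0, 0, 0, 8.7], [0, 0, 0, 0, 8.7], [0, 0, 0, 0, 8.7]])

```text
time: 19.52
position: [0.6371, -0.1474, 0.0322]
tool_rot: [0.966, 0.259, -0.0, -0.0]
ft_force: [0.7, -0.4, -0.2]
grip_width: 0.0866
```

Request:
arm_command(targets=[[0, 0, -2, 0, 8.7], [0, 0, -5, 0, 8.7], [0, 0, -9, 0, 8.7], [0, 0, -12, 0, 8.7], [0, 0, -12, 0, 8.7]])

```text
time: 20.15
position: [0.6397, -0.1483, 0.157]
tool_rot: [0.966, 0.259, 0.003, 0.003]
ft_force: [-0.3, 0.6, -0.5]
grip_width: 0.0871
```

```bash
python3 - <<'E'
from h import *
held("s10")
go(.4716,-.138,.155,-11.3)
E
```

```text
719 tcp z 0.1547 zmin 0.0305 0.0316
[0 0 0 0 0 0 0 0 0 0 0 0 0 0 0 0 0 0 0 0 0 1 0]
t20.20 pos [ 0.6381 -0.1477  0.1547] yaw -59.9 F [-0.5  0.4 -0.1] w 0.0869 -> cm [-13.92  -9.18  -0.1 ] spin -0.849
```

View pics/s10.png

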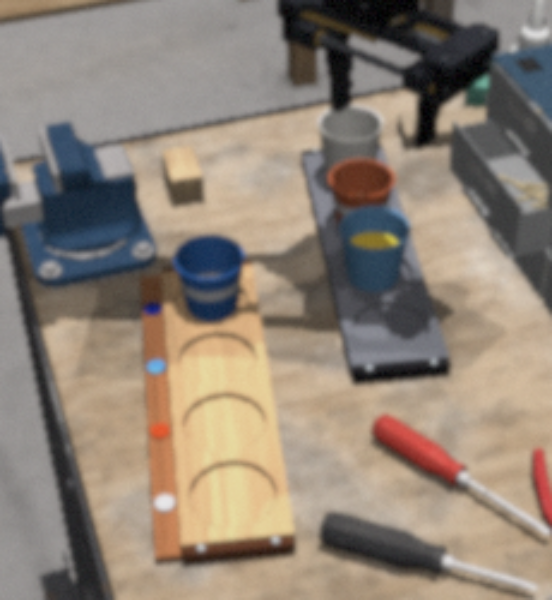

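Light blue (375,250) stands upright in the third well. Last, the dark blue pot (210,275).

Request:
arm_command(targets=[[-3, -2, 0, -0.17, 8.7], [-6.5, -4.3, 0, -0.34, 8.7], [-10.5, -7, 0, -0.51, 8.7], [-13.9, -9.2, 0, -0.68, 8.7], [-13.9, -9.2, 0, -0.85, 8.7]])

```text
time: 20.82
position: [0.4656, -0.1353, 0.151]
tool_rot: [0.771, 0.636, -0.001, -0.003]
ft_force: [0.4, -0.8, 0.9]
grip_width: 0.0869
```

Request:
arm_command(targets=[[0, 0, 0, 0, 8.7], [0, 0, 0, 0, 8.7]])

```text
time: 21.08
position: [0.4709, -0.1374, 0.1519]
tool_rot: [0.774, 0.634, -0.0, -0.0]
ft_force: [0.2, -0.4, -0.3]
grip_width: 0.0869
```

```bash
python3 -c "
from h import *
go(.4716,-.138,.031,-11.3)"
```

```text
t21.07 pos [ 0.4709 -0.1374  0.1519] yaw -11.4 F [ 0.2 -0.4 -0.3] w 0.0869 -> cm [-0.05  0.09 12.09] spin -0.001
```

Request:
arm_command(targets=[[0, 0.05, 4, 0, 8.7], [0, 0.05, 8, 0, 8.7], [0, 0.05, 11.2, 0, 8.7], [0, 0.05, 12.0, 0, 8.7], [0, 0.05, 12.0, 0, 8.7]])

```text
time: 21.7
position: [0.4715, -0.1375, 0.0321]
tool_rot: [0.773, 0.634, -0.0, -0.0]
ft_force: [0.1, -1.0, 0.4]
grip_width: 0.0873
```

Request:
arm_command(targets=[[0, 0, 0, 0, 5], [0, 0, 0, 0, 5], [0, 0, 0, 0, 5], [0, 0, 0, 0, 5], [0, 0, 0, 0, 5]])

```text
time: 22.32
position: [0.4719, -0.1378, 0.0331]
tool_rot: [0.773, 0.634, 0.0, 0.001]
ft_force: [0.6, 0.6, 6.4]
grip_width: 0.0663
```

Request:
arm_command(targets=[[0, 0, 0, 0, 5], [0, 0, -1.5, 0, 5], [0, 0, -4, 0, 5], [0, 0, -7, 0, 5], [0, 0, -7, 0, 5]])

```text
time: 22.95
position: [0.4727, -0.1382, 0.1047]
tool_rot: [0.773, 0.635, 0.001, 0.002]
ft_force: [-0.4, 0.1, -0.5]
grip_width: 0.0663
```

```bash
python3 - <<'E'
from h import *
held("s11")
go(.6223,-.2282,.165,-60)
E
```

```text
963 tcp z 0.1035 zmin 0.0803 0.0832
[  0   0   0   0   0   0   0  11  28  35  38  55  57  71  81  91  84  99
 100 126  58   7   9]
t23.00 pos [ 0.4718 -0.1377  0.1035] yaw -11.2 F [-0.4  0.2 -1. ] w 0.0662 -> cm [-5.95 16.54 -6.1 ] spin 0.851
```

View pics/s11.png

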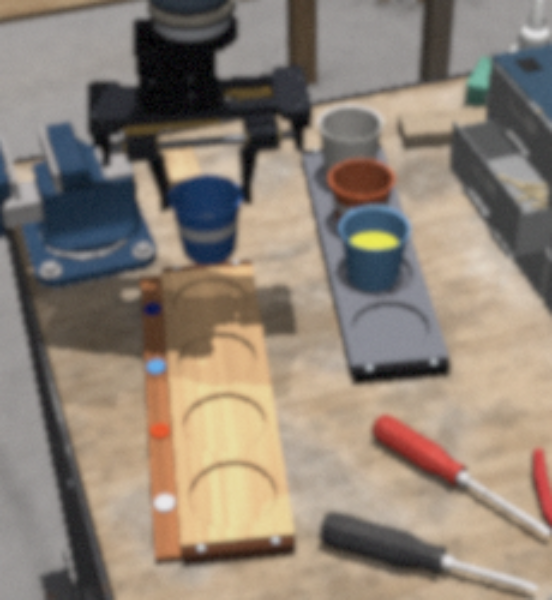

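Dark blue (208,220) held upright; carry to the rightmost well.

Request:
arm_command(targets=[[0, 0, -4, 0, 5], [-1.5, 4, -6.2, 0.17, 5], [-3, 8.3, -6.2, 0.34, 5], [-4.5, 12.5, -6.2, 0.51, 5], [-5.9, 16.4, -6.2, 0.68, 5]])

```text
time: 23.62
position: [0.6209, -0.2276, 0.1627]
tool_rot: [0.941, 0.338, -0.001, -0.001]
ft_force: [-0.0, -0.3, -0.9]
grip_width: 0.0663
```

Request:
arm_command(targets=[[0, 0, 0, 0.17, 5], [0, 0, 0, 0.17, 5], [0, 0, 0, 0.17, 5]])

```text
time: 24.0
position: [0.6196, -0.2266, 0.1633]
tool_rot: [0.965, 0.261, -0.001, -0.001]
ft_force: [-0.6, 0.0, 0.1]
grip_width: 0.0662
```

```bash
python3 -c "
from h import *
go(.6223,-.2282,.0445,-60)"
```

```text
t24.00 pos [ 0.6196 -0.2266  0.1633] yaw -59.8 F [-0.6  0.   0.1] w 0.0662 -> cm [ 0.17  0.3  11.88] spin 0.004
```

Request:
arm_command(targets=[[0.15, 0.25, 4, 0, 5], [0.15, 0.25, 8, 0, 5], [0.15, 0.25, 11, 0, 5], [0.15, 0.25, 11.8, 0, 5], [0.15, 0.25, 11.8, 0, 5]])

```text
time: 24.62
position: [0.6231, -0.2285, 0.0465]
tool_rot: [0.966, 0.26, -0.0, -0.0]
ft_force: [-0.9, 0.7, 0.6]
grip_width: 0.0665
```

```bash
python3 - <<'E'
from h import *
held("s12")
go(.6223,-.2282,.0325,-60)
E
```

```text
875 tcp z 0.0474 zmin 0.0302 0.0318
[  0   0   0   0   0   0   0   0  11  34  43  68  75  63  82  75  87  82
  76 106  21  18  16]
t24.68 pos [ 0.6238 -0.229   0.0474] yaw -59.9 F [-0.2  0.4  0. ] w 0.0666 -> cm [-0.09 -0.14  1.49] spin 0.002
```

View pics/s12.png

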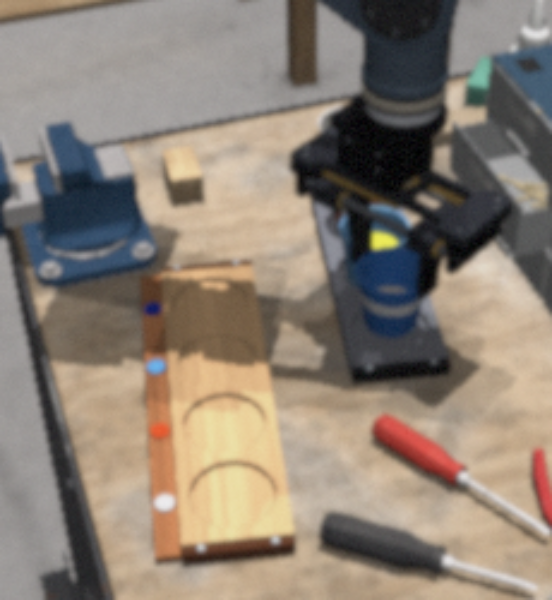

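The dark blue pot (390,290) hangs over the nearest (rightmost) well. Lower, release, rise.

Request:
arm_command(targets=[[-0.1, -0.1, 0.7, 0, 5], [-0.1, -0.1, 1.2, 0, 5], [-0.1, -0.1, 1.4, 0, 5], [-0.1, -0.1, 1.4, 0, 5], [-0.1, -0.1, 1.4, 0, 5]])

```text
time: 25.3
position: [0.6217, -0.2283, 0.0332]
tool_rot: [0.966, 0.259, -0.0, 0.0]
ft_force: [-1.1, 0.7, 6.1]
grip_width: 0.066
```

```bash
python3 -c "
from h import *
go(.6223,-.2282,.0325,-60)"
```

```text
t25.30 pos [ 0.6217 -0.2283  0.0332] yaw -59.9 F [-1.1  0.7  6.1] w 0.0660 -> cm [0.06 0.02 0.07] spin 0.001
```

Request:
arm_command(targets=[[0, 0, 0, 0, 8.7], [0, 0, 0, 0, 8.7], [0, 0, 0, 0, 8.7], [0, 0, 0, 0, 8.7], [0, 0, 0, 0, 8.7]])

```text
time: 25.92
position: [0.6218, -0.2283, 0.0322]
tool_rot: [0.966, 0.259, -0.0, -0.0]
ft_force: [1.0, -0.3, -0.4]
grip_width: 0.087
```

Request:
arm_command(targets=[[0, 0, -2, 0, 8.7], [0, 0, -5, 0, 8.7], [0, 0, -9, 0, 8.7], [0, 0, -13, 0, 8.7], [0, 0, -15, 0, 8.7]])

```text
time: 26.55
position: [0.6234, -0.2291, 0.1871]
tool_rot: [0.966, 0.259, 0.002, 0.002]
ft_force: [1.1, -0.1, -0.3]
grip_width: 0.0872
```

```bash
python3 -c "
from h import *
go(.42,-.40,.19,-60)"
```

```text
t26.55 pos [ 0.6234 -0.2291  0.1871] yaw -59.9 F [ 1.1 -0.1 -0.3] w 0.0872 -> cm [-26.16   4.6   -0.35] spin 0.001
```

Clear the view for a check from above.

Request:
arm_command(targets=[[-6, 1, 0, 0, 8.7], [-12, 2, 0, 0, 8.7], [-18, 3, 0, 0, 8.7], [-24, 4.2, 0, 0, 8.7], [-26, 4.6, 0, 0, 8.7]])

```text
time: 27.18
position: [0.4177, -0.4009, 0.184]
tool_rot: [0.966, 0.258, 0.0, 0.001]
ft_force: [1.6, -0.2, 0.1]
grip_width: 0.0874
```

```bash
python3 - <<'E'
from h import *
np.set_printoptions(precision=4,suppress=True)
p,d=robot.camera("side");cv2.imwrite("pics/f_side.png",cv2.resize(p[80:330,160:390],None,fx=2.4,fy=2.4)[:,:,::-1])
p,d=robot.camera("top");cv2.imwrite("pics/f_top.png",cv2.resize(p[80:320,130:440],None,fx=2.5,fy=2.5)[:,:,::-1])
m=robot.camera_model("top");P=cloud(m,d)
ws=[(.6703,.0128),(.6538,-.0675),(.638,-.1478),(.6223,-.2282)]
for k,z,w in zip(("wh","or","lb","db"),(.086,.072,.071,.072),ws):
    e=np.linalg.norm(P[...,:2]-np.array(w),axis=2);q=P[(abs(P[...,2]-z)<.006)&(e<.042)]
    c,r,n=circ(q)
    A=np.c_[q[:,:2]-c,np.ones(len(q))];g=np.linalg.lstsq(A,q[:,2],rcond=None)[0]
    print(k,c,'off well mm',((c-w)*1e3).round(1),'r',round(r,4),n,'rim plane z %.4f tilt deg %.2f'%(g[2],np.degrees(np.hypot(*g[:2]))))
E
```

```text
wh [0.6696 0.0129] off well mm [-0.7  0.1] r 0.0331 227 rim plane z 0.0844 tilt deg 0.96
or [ 0.6527 -0.0663] off well mm [-1.1  1.2] r 0.0321 235 rim plane z 0.0708 tilt deg 0.75
lb [ 0.6359 -0.1461] off well mm [-2.1  1.7] r 0.0331 229 rim plane z 0.0693 tilt deg 0.79
db [ 0.6199 -0.2276] off well mm [-2.4  0.6] r 0.0322 236 rim plane z 0.0707 tilt deg 0.82
```

View pics/f_top.png

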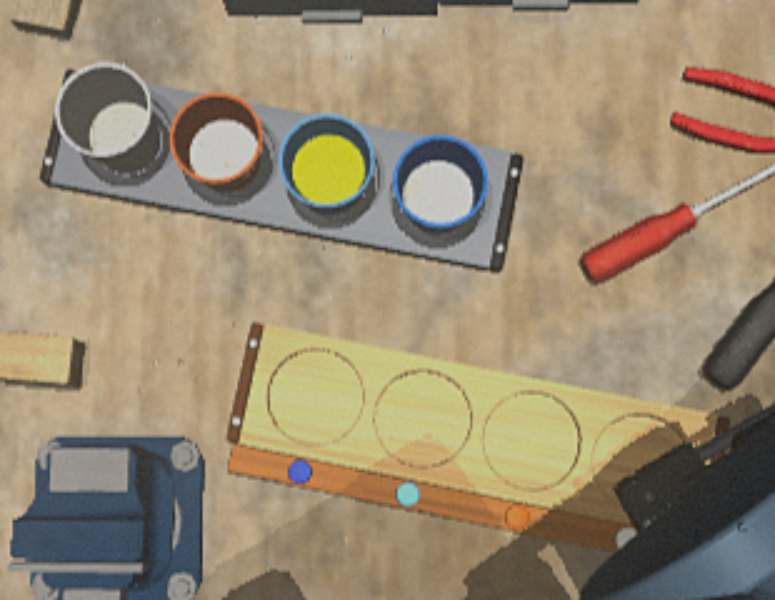

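View pics/f_side.png

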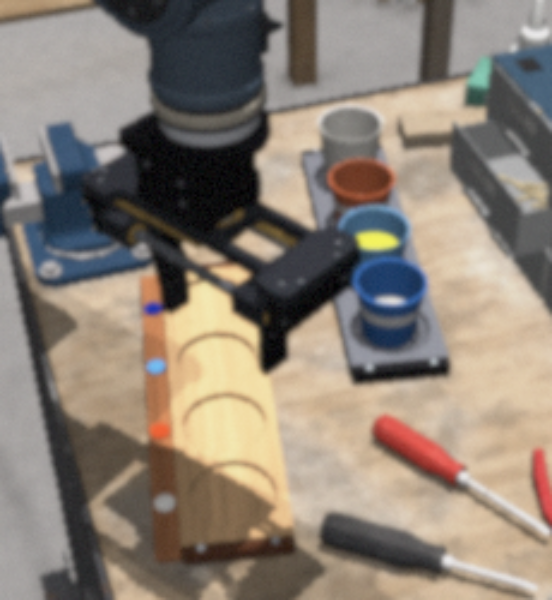

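The top view shows white (105,110), orange (215,140), light blue (328,165) and dark blue (440,182) from left to right, each upright in its own well. That mirrors the discs. The arm touches nothing.

```bash
python3 -c "
from rig import robot
print(robot.hand_in(), robot.get_obs()['time'])"
```

```text
the job is handed in; nothing more can be done
the job is handed in; nothing more can be done
```

I moved all four pots to the grey rack in reverse order and handed the job in shortly after 27 s. From left to right they now stand white, orange, light blue, dark blue. The discs on the wooden rack read dark blue, light blue, orange, white, so the order is mirrored as asked.

- **Position:** in the last top-camera check, every rim centre lay within 2.7 mm of its well centre.
- **Seating:** rim heights came out 1.2–1.7 mm below nominal for seated pots. All four rims showed a similar tilt of 0.75–0.96°, which I put down to camera calibration.
- **Forces:** the largest wrist force I read was about 7 N.
- **At hand-in:** the gripper was open and clear of everything.

No check failed. The only surprise was that the jaws closed 3–5 mm wider than I worked out from the taper. The side camera showed no slip in any of the grasps.

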